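# Hover the strainer basket over its container

### The job

Take the lid off the tall steel food container and put it down flat in the middle of the cork mat on the white riser. Then pick up the strainer basket by its handle, carry it over the riser and hold it just above the open container, about 2 cm clear of the rim, level, centred and squared up with the opening so that it could be lowered straight in; finish while still holding it there, so I can fill it before it goes in. The basket must never touch the container, and the container, bowls, tumbler, canister and low container stay where they stand.

Things in the scene. Friction and masses are not known exactly. Their poses are not given: they have to be found in the camera images.
- container: The tall rectangular stainless steel food container, loose, 130 x 95 mm outside, 80 mm high, 4 mm walls (opening 122 x 87 mm), 0.35 to 0.7 kg. It stands on the worktop on one side of the riser (left or right varies), the basket on the other. Origin: centre of its underside; x along its long side, y along its short side, z up. Its rim is 80 mm above the origin.
- lid: Loose steel lid lying on the tall container, 134 x 99 mm plate 5 mm thick, with a 6 mm deep plug (114 x 79 mm) under it that sits loosely inside the rim and lifts straight out. Origin: centre of the plug's underside; x along the long side, z up. Black bar handle on top: 70 mm long along x, 12 mm wide (y), 12 mm high, its middle 41 mm and its top 47 mm above the origin, on two 12 x 12 mm posts at x = +-29 mm; 24 mm free between plate and bar. About 0.13 to 0.25 kg.
- basket: Loose rectangular steel strainer basket with dark slots in its sides, 104 x 70 mm outside, 50 mm high to its rim, open on top. Origin: centre of its underside; x along its long side, z up. A fixed bar handle runs lengthwise (along x) above its centre: 104 mm long, 12 mm wide (y), 12 mm high, its middle 94 mm and its top 100 mm above the origin; 38 mm free between rim and bar. About 0.14 to 0.28 kg.
- riser: White melamine riser board (a low bench), fixed, 360 mm (x) x 180 mm (y), top 90 mm above the worktop, standing between container and basket. Origin: centre of its footprint on the worktop; x along its length, away from the robot.
- mat (a point): Centre of the top face of the square cork mat (160 x 160 x 5 mm, fixed) on the riser's end nearest the robot; the face is 95 mm above the worktop; axes as the riser's.
- bowls: Two stacked green ceramic bowls (one body), 110 mm across, 66 mm high, on the riser behind the mat. Origin: centre of the underside. Leave alone.
- tumbler: Stainless steel tumbler, 68 mm across the rim, 120 mm high, on the far end of the riser. Origin: centre of the underside. Leave alone.
- canister: Closed clear plastic canister with a red cap, 90 mm across, 160 mm high, on the worktop at the far left or far right. Origin: centre of the underside. Leave alone.
- low_box: A low steel container without a lid, 130 x 95 mm, only 45 mm high, on the worktop at the far left or far right. Not the target. Origin: centre of the underside. Leave alone.
Mind the look-alikes: they are no part of the job. Leave any yellow look-alike of the basket alone.

How it is judged:
By the outcome, as a careful person would: the job done as asked, in the order asked, and still so for the second after the job is handed in, while the arm keeps its last pose, push and grip.
It also fails if it takes over 72 s, if anything falls off the work surface, if the arm or the gripper's body presses on something with over 40 N, if the wrist force passes 120 N, or if a joint passes its speed limit or range.

### The arm

A 6-joint arm with a two-finger parallel gripper is mounted at the origin on the work surface. World frame = base frame: x ahead of the robot, y to its left, z up, the work surface at z = 0. Lengths are in m, angles in degrees, forces in N, time in s.
With the tool pointing down it reaches from about 0.35 to 0.875 m from the base axis. Payload 4.2 kg.
Tool frame: the origin (TCP) lies midway between the tips of the shut fingers; the grasp point (between the pads) lies 19 mm behind it (hold_point_z is the z of the grasp point in the tool frame, in m); z points along the fingers, y is the direction in which the jaws open and shut (so a half turn about z gives the same grasp; the last joint's range is limited). The gripper opens to 87 mm and grips with 3 to 60 N. Pads are 19 mm wide; open, the fingers measure 117 mm over their backs; the gripper's body (75 mm by 190 mm) begins 51 mm behind the grasp point.
Start: joints at [77.842, 22.042, 0.453, 0, -68.411, -14.817], TCP at [0.283, 0.557, 0.223] pointing down, gripper open.
Joint ranges: [-179.83, 179.83], [-69.29, 118.12], [-61.27, 80.66], [-181.25, 117.63], [-171.15, -9.14], [-177.46, 177.46]. Speed limits (degrees/s): [159.86, 159.86, 180, 180, 180, 180].

### API

Orientations are given as a 3x3 rotation matrix whose columns are the frame's x, y, z axes.
In Python, from station import * gives the robot as it stands. The module is installed in compiled form; this text tells all that it offers.
- The arm moves only by the tool jog_arm, never from a script. Its argument "moves" is a list of rows, each a list of 7 numbers: the closure, from -1 (fully open) to 1 (shut), then the shift along the tool's x, y, z in m, then the turn, a rotation vector about the tool's x, y, z in rad. In form: [[gripper, x, y, z, wx, wy, wz], ...]. A call has exactly 10 rows; each row is the pose to reach, as a shift and turn from the pose commanded when the call began, along the tool's axes at that moment; what a row does not reach only later rows make up. A row lasts 1/12 s, in which the tool goes at most 41.7 mm and 7.16 degrees, less where a joint would pass 70% of its speed; a pose out of reach is approached as far as the arm can. A call with a gripper value outside its range is refused whole. The fingers move at their own pace and stop on an object; the grip force is fixed at half the most. Time passes only in rows, so rows that repeat a pose let the fingers close, or fill a call up. It gives the time, the measured TCP pose, the force and the opening at its end, in the units of the state.
- sense(): the state, without advancing time (a new reading comes with each control period).
- capture(name): name is "scene" or "top"; returns a dict with "frame" (384x512x3 uint8, red, green, blue), "fov_y" (degrees; the focal length in pixels is half the picture's height over the tangent of half this angle, whatever the lens; pixels are square), "cx", "cy" (the principal point, pixels), "k1" (the pictures are not rectified: a ray, as slopes to the right and down, at radius r is drawn at 1 + k1 r^2 times it, then the intrinsics apply), "world_from_camera" (4x4, takes a point from camera to world coordinates). Camera axes: x right, y down, z forward; pixel columns grow to the right and rows downward; lengths in m; the calibration is good to about 2 mm. A picture is of the moment at which its call begins. There is no depth.
- finish_job(): hands the job in, once; it reports no verdict.
The state is a dict: "time_s": time; "joints": joint angles; "joint_velocities": joint speeds; "effort": joint torques, N m; "tcp_pos": TCP position; "ee_rot": TCP orientation; "wrist_force": force on the tool from outside, world axes, zero at the start; "moment": the same for the moment, N m; "gripper_width": opening from 0.0 (shut) to 1.0 (fully open).
Only numpy, scipy, OpenCV 4.12 (cv2) and the standard library are available. Lean on these libraries where they do the work, as an engineer would, in place of code of your own. Each camera call takes 0.05 s, during which the arm holds its last target.

## Working session

There is one attempt and no reset: what is moved stays moved. The work goes in short steps, Python scripts to look and compute and a tool call to move; the robot and the scene stay as the last step left them, time stands still between calls to the robot, and variables do not carry over. Pictures are saved under pics/ and viewed, and the job is handed in when it is done.

Besides the shell and the picture viewer there is one more tool, called after ">>>" as name([rows], argument=value, ...), one row to a line, values as JSON. jog_arm: Moves the arm, as the interface text tells. Its arguments: {"type":"object","properties":{"moves":{"type":"array"}},"required":["moves"]}

```bash
mkdir -p pics; cat > h.py <<'E'
from station import *
import numpy as np, cv2
def cap(n,f):
    c=capture(n); cv2.imwrite(f'pics/{f}.png',c['frame'][:,:,::-1]); np.save(f'pics/{f}.npy',c,allow_pickle=True); return c
def load(f): return np.load(f'pics/{f}.npy',allow_pickle=True).item()
def K(c):
    f=192/np.tan(np.radians(c['fov_y']/2)); return np.array([[f,0,c['cx']],[0,f,c['cy']],[0,0,1.]]),np.array([c['k1'],0,0,0.])
def rays(c,px):
    k,d=K(c); u=cv2.undistortPoints(np.array(px,float).reshape(-1,1,2),k,d).reshape(-1,2)
    T=c['world_from_camera']; return T[:3,3],np.c_[u,np.ones(len(u))]@T[:3,:3].T
def onz(c,px,z):
    o,r=rays(c,px); return o+r*((z-o[2])/r[:,2])[:,None]
def proj(c,P):
    k,d=K(c); W=np.linalg.inv(c['world_from_camera'])
    p=np.array(P,float).reshape(-1,3)@W[:3,:3].T+W[:3,3]
    return cv2.projectPoints(p,np.zeros(3),np.zeros(3),k,d)[0].reshape(-1,2)
E
python3 - <<'E'
from h import *
for n in('scene','top'):
    c=cap(n,n+'0'); print(n,c['fov_y'],c['cx'],c['cy'],c['k1'],c['world_from_camera'].round(3))
s=sense(); print(s)
E
```

```text
scene 49.23058622923942 258.5900238769208 192.2909257997141 -0.11269042282112254 [[-0.549  0.554 -0.626  1.193]
 [ 0.836  0.373 -0.403  0.417]
 [ 0.01  -0.744 -0.668  0.75 ]
 [ 0.     0.     0.     1.   ]]
top 51.191260246188634 250.8228619041527 194.88406008458114 -0.12532594591745277 [[ 0.007 -0.981  0.193  0.414]
 [-1.    -0.008 -0.002  0.021]
 [ 0.004 -0.193 -0.981  1.076]
 [ 0.     0.     0.     1.   ]]
{'time_s': 0.1, 'joints': array([ 7.78439251e+01,  2.20872043e+01,  3.87996147e-01, -2.30654524e-02,
       -6.84104127e+01, -1.48162462e+01]), 'joint_velocities': array([-0.10729036, -0.03864165,  0.20505178,  0.11980498, -0.08354249,
       -0.05137193]), 'effort': array([-2.65409772e-04, -3.91690707e+01,  1.87934965e+01,  4.23190087e+00,
        1.34511665e-02, -6.79547247e-05]), 'tcp_pos': array([0.28323172, 0.55654989, 0.22156852]), 'ee_rot': array([[ 8.91158430e-01, -4.53691593e-01, -7.68808484e-04],
       [-4.53692227e-01, -8.91156638e-01, -1.79149457e-03],
       [ 1.27657244e-04,  1.94530792e-03, -9.99998100e-01]]), 'wrist_force': array([-0.34005545,  0.05108979, -0.50842942]), 'moment': array([0.02746105, 0.04468736, 0.02679497]), 'gripper_width': 0.997753380633709}
```

View pics/scene0.png

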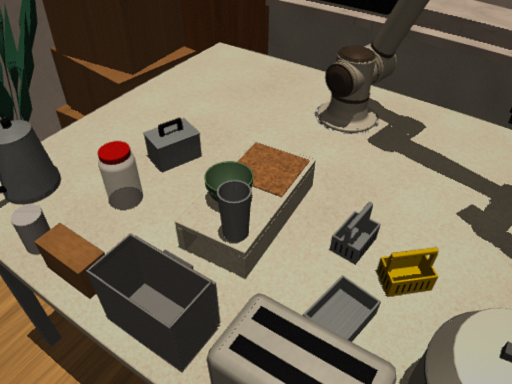

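View pics/top0.png

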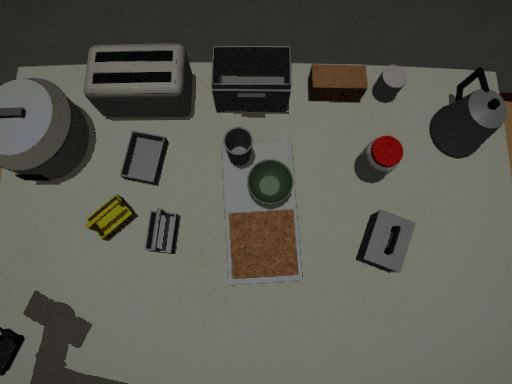

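The top view has the container with its lid at about (387,240), the mat at (263,244), the steel basket at (163,231) and the yellow decoy at (110,217). I'll zoom in to measure them.

```bash
python3 - <<'E'
from h import *
t=load('top0')['frame'][:,:,::-1]; s=load('scene0')['frame'][:,:,::-1]
def z(im,x,y,w,h,k): return cv2.convertScaleAbs(cv2.resize(im[y:y+h,x:x+w],None,fx=k,fy=k,interpolation=cv2.INTER_CUBIC),alpha=1.6)
a=np.hstack([z(t,345,200,80,80,5),z(t,130,195,80,80,5)])
cv2.imwrite('pics/z1.png',a)
b=np.hstack([z(s,135,105,80,80,5),z(s,320,190,80,80,5)])
cv2.imwrite('pics/z2.png',b)
E
```

```text
(no output)
```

View pics/z1.png

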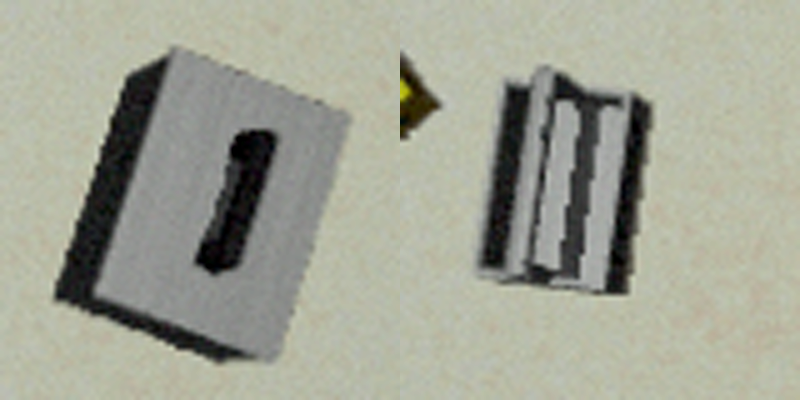

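View pics/z2.png

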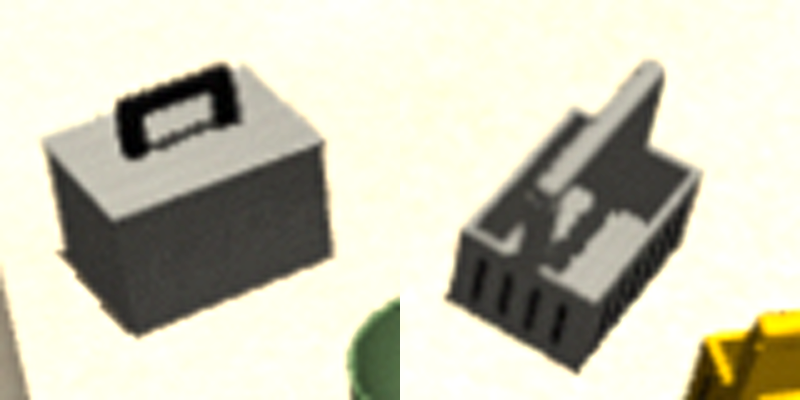

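```bash
python3 - <<'E'
from h import *
t=load('top0'); s=load('scene0')
def px(L,x,y): return (np.array(L,float)+.5)/5-.5+[x,y]
def fit(P,n):
    c=P.mean(0); r=cv2.minAreaRect(P[:,:2].astype(np.float32)); print(n,c.round(4),'rect',np.round(r[0],4),np.round(r[1],4),round(r[2],2)); 
    e=np.linalg.norm(np.roll(P,-1,0)-P,axis=1); d=np.roll(P,-1,0)-P; print('  edges',e.round(4),np.degrees(np.arctan2(d[:,1],d[:,0])).round(1))
fit(onz(t,px([(173,45),(350,115),(275,362),(95,297)],345,200),.085),'lid top')
fit(onz(s,px([(43,143),(115,220),(327,142),(245,68)],135,105),.085),'lid scene')
fit(onz(t,px([(105,78),(250,97),(230,293),(78,275)],130,195),.05),'bas top')
fit(onz(s,px([(62,232),(198,302),(302,172),(180,108)],320,190),.05),'bas scene')
# handle ends top face
H=onz(t,px([(145,70),(116,276)],130,195),.1); print('bas handle top',H.round(4),H.mean(0))
H=onz(s,px([(252,66),(150,187)],320,190),.1); print('bas handle scene',H.round(4),H.mean(0))
H=onz(t,px([(260,132),(214,268)],345,200),.121); print('lid handle',H.round(4),H.mean(0))
for c,n,a in((t,'t',(225,205,80,80)),):
    hsv=cv2.cvtColor(c['frame'],cv2.COLOR_RGB2HSV)
    m=((hsv[:,:,0]<20)&(hsv[:,:,1]>100)&(hsv[:,:,2]>60)).astype(np.uint8)
    m[:200]=0; m[290:]=0; m[:,:215]=0; m[:,310:]=0
    cs=max(cv2.findContours(m,0,1)[0],key=cv2.contourArea); fit(onz(c,cv2.boxPoints(cv2.minAreaRect(cs)),.095),'mat')
hsv=cv2.cvtColor(s['frame'],cv2.COLOR_RGB2HSV)
m=((hsv[:,:,0]<20)&(hsv[:,:,1]>100)&(hsv[:,:,2]>60)).astype(np.uint8); m[:140]=0;m[200:]=0;m[:,:225]=0;m[:,330:]=0
cs=max(cv2.findContours(m,0,1)[0],key=cv2.contourArea); P=cv2.approxPolyDP(cs,6,True)[:,0]; print(P.tolist(),onz(s,P,.095).round(4))
for p,z in(((265,180),.156),((238,140),.21),((385,152),.16)): print(onz(t,[p],z).round(3))
E
```

```text
lid top [ 0.4948 -0.33    0.085 ] rect [ 0.4953 -0.3305] [0.098  0.1347] 70.14
  edges [0.098  0.1322 0.0964 0.1347] [-111.4  159.5   70.1  -19.8]
lid scene [ 0.4973 -0.3276  0.085 ] rect [ 0.4975 -0.3276] [0.0972 0.1317] 69.51
  edges [0.0924 0.1311 0.0972 0.1317] [  69.9  158.5 -110.5  -19.5]
bas top [0.5167 0.2454 0.05  ] rect [0.5171 0.2448] [0.0795 0.1039] 85.01
  edges [0.0772 0.1014 0.0795 0.1028] [-96.8 176.3  84.3  -5. ]
bas scene [0.5194 0.2534 0.05  ] rect [0.5204 0.2538] [0.0686 0.105 ] 83.37
  edges [0.0687 0.1013 0.0661 0.105 ] [ 86.4 174.6 -96.6  -6.8]
bas handle top [[0.5687 0.2473 0.1   ]
 [0.4669 0.2569 0.1   ]] [0.51780787 0.25211695 0.1       ]
bas handle scene [[0.4723 0.2565 0.1   ]
 [0.5686 0.2485 0.1   ]] [0.52046988 0.25253756 0.1       ]
lid handle [[ 0.5267 -0.337   0.121 ]
 [ 0.4608 -0.3105  0.121 ]] [ 0.49374037 -0.32374569  0.121     ]
mat [ 0.4853 -0.0118  0.095 ] rect [ 0.4852 -0.0123] [0.1587 0.1612] 3.98
  edges [0.1612 0.1588 0.1571 0.1582] [ -86.  -177.1   93.8    4.4]
[[256, 142], [237, 161], [253, 171], [254, 186], [281, 196], [308, 160]] [[ 0.4132 -0.0953  0.095 ]
 [ 0.5104 -0.0891  0.095 ]
 [ 0.5213 -0.0326  0.095 ]
 [ 0.567   0.001   0.095 ]
 [ 0.5614  0.0726  0.095 ]
 [ 0.4048  0.0596  0.095 ]]
[[ 0.63  -0.014  0.156]]
[[0.71  0.049 0.21 ]]
[[ 0.702 -0.305  0.16 ]]
```

```bash
cat >> h.py <<'E'
from scipy.spatial.transform import Rotation as Ro
def Rt(a):
    c,s=np.cos(np.radians(a)),np.sin(np.radians(a)); return np.array([[c,s,0],[s,-c,0],[0,0,-1.]])
def go(x,y,z,a):
    s=sense(); R=s['ee_rot']; p=s['tcp_pos']
    print('t',round(s['time_s'],2),'tcp',p.round(4),'w',round(s['gripper_width'],3),'F',s['wrist_force'].round(1),'M',s['moment'].round(2),'yaw',np.degrees(np.arctan2(R[1,0],R[0,0])).round(2),'tilt',np.degrees(R[:2,2]).round(2))
    print('shift',(R.T@(np.array([x,y,z])-p)).round(4),'turn',Ro.from_matrix(R.T@Rt(a)).as_rotvec().round(4))
E
python3 -c "
from h import *
go(.496,-.329,.2,-20)"
```

```text
t 0.1 tcp [0.2832 0.5565 0.2216] w 0.998 F [-0.3  0.1 -0.5] M [0.03 0.04 0.03] yaw -26.98 tilt [-0.04 -0.1 ]
shift [0.5914 0.6926 0.023 ] turn [ 0.002  -0.     -0.1218]
```

>>> jog_arm([
  [-1,0.02,0.023,0,0,0,-0.02],
  [-1,0.045,0.053,0,0,0,-0.04],
  [-1,0.07,0.083,0,0,0,-0.06],
  [-1,0.097,0.113,0,0,0,-0.08],
  [-1,0.123,0.144,0,0,0,-0.1],
  [-1,0.15,0.175,0,0,0,-0.12],
  [-1,0.176,0.206,0,0,0,-0.12],
  [-1,0.202,0.236,0,0,0,-0.12],
  [-1,0.228,0.267,0,0,0,-0.12],
  [-1,0.254,0.298,0,0,0,-0.12],
])

```text
time_s: 0.93
tcp_pos: [0.3743, 0.1742, 0.2224]
ee_rot: [[0.939, -0.343, -0.0], [-0.343, -0.939, 0.0], [-0.0, 0.0, -1.0]]
wrist_force: [1.0, 1.0, -0.4]
gripper_width: 0.999
```

```bash
python3 -c "
from h import *
go(.496,-.329,.2,-20)"
```

```text
t 0.93 tcp [0.3743 0.1742 0.2224] w 0.999 F [ 1.   1.  -0.4] M [ 0.02 -0.14  0.05] yaw -20.06 tilt [-0.01  0.  ]
shift [0.2869 0.4309 0.0224] turn [ 0.      0.0002 -0.001 ]
```

>>> jog_arm([
  [-1,0.022,0.033,0,0,0,0],
  [-1,0.044,0.066,0,0,0,0],
  [-1,0.066,0.099,0,0,0,0],
  [-1,0.088,0.132,0,0,0,0],
  [-1,0.11,0.165,0,0,0,0],
  [-1,0.132,0.198,0,0,0,0],
  [-1,0.154,0.231,0,0,0,0],
  [-1,0.176,0.264,0,0,0,0],
  [-1,0.198,0.297,0,0,0,0],
  [-1,0.215,0.323,0,0,0,0],
])

```text
time_s: 1.77
tcp_pos: [0.4655, -0.2037, 0.2221]
ee_rot: [[0.939, -0.345, -0.001], [-0.345, -0.939, -0.0], [-0.001, 0.0, -1.0]]
wrist_force: [2.0, 0.4, 0.7]
gripper_width: 1.004
```

```bash
python3 -c "
from h import *
go(.496,-.329,.17,-20)"
```

```text
t 1.77 tcp [ 0.4655 -0.2037  0.2221] w 1.004 F [2.  0.4 0.7] M [ 0.05  0.03 -0.02] yaw -20.19 tilt [-0.04 -0.  ]
shift [0.0719 0.1071 0.0521] turn [ 0.0003  0.0006 -0.0032]
```

>>> jog_arm([
  [-1,0.016,0.024,0.01,0,0,0],
  [-1,0.03,0.045,0.02,0,0,0],
  [-1,0.044,0.065,0.03,0,0,0],
  [-1,0.055,0.083,0.04,0,0,0],
  [-1,0.064,0.095,0.048,0,0,0],
  [-1,0.068,0.102,0.052,0,0,0],
  [-1,0.068,0.102,0.052,0,0,0],
  [-1,0.068,0.102,0.052,0,0,0],
  [-1,0.068,0.102,0.052,0,0,0],
  [-1,0.068,0.102,0.052,0,0,0],
])

```text
time_s: 2.6
tcp_pos: [0.4946, -0.3194, 0.1715]
ee_rot: [[0.94, -0.342, 0.001], [-0.342, -0.94, -0.0], [0.001, -0.0, -1.0]]
wrist_force: [-0.2, -0.4, -0.1]
gripper_width: 0.998
```

```bash
python3 - <<'E'
from h import *
cap('scene','s1');cap('top','t1')
go(.496,-.329,.17,-20);go(.496,-.329,.096,-20)
s=load('s1')['frame'][60:200,100:240,::-1]; t=load('t1')['frame'][170:310,320:460,::-1]
cv2.imwrite('pics/z3.png',np.hstack([cv2.resize(i,(400,400),interpolation=2) for i in(s,t)]))
E
```

```text
t 2.7 tcp [ 0.4947 -0.3194  0.1714] w 0.995 F [ 0.2 -0.5 -0.6] M [ 0.03 -0.01  0.01] yaw -20.03 tilt [ 0.08 -0.02]
shift [0.0045 0.0085 0.0014] turn [-0.0001 -0.0014 -0.0006]
t 2.7 tcp [ 0.4947 -0.3194  0.1714] w 0.995 F [ 0.2 -0.5 -0.6] M [ 0.03 -0.01  0.01] yaw -20.03 tilt [ 0.08 -0.02]
shift [0.0044 0.0085 0.0754] turn [-0.0001 -0.0014 -0.0006]
```

View pics/z3.png

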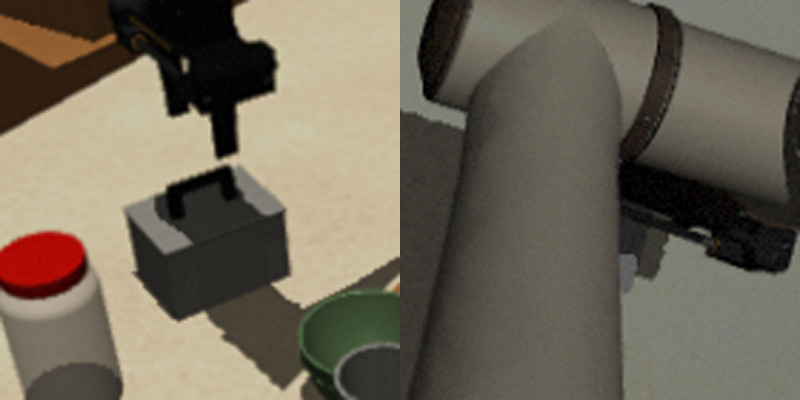

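```bash
python3 - <<'E'
from h import *
s=load('scene0')
P=(np.array([(122,104),(228,72)],float)+.5)/5-.5+[135,105]
print(onz(s,P,.12).round(4))
# predicted bar line perp offset
for c,n in((s,'s'),(load('top0'),'t')):
    for z in(.121,.109): 
        R=Rt(-20); print(n,z,[proj(c,[.496,-.329,z]+R@[sx*.035,sy*.006,0])[0].round(1).tolist() for sx,sy in((1,1),(1,-1),(-1,-1),(-1,1))])
E
```

```text
[[ 0.5254 -0.3421  0.12  ]
 [ 0.4681 -0.3149  0.12  ]]
s 0.121 [[157.4, 124.8], [159.3, 126.8], [181.8, 118.6], [179.7, 116.8]]
s 0.109 [[158.0, 128.5], [160.0, 130.4], [182.2, 122.2], [180.2, 120.4]]
t 0.121 [[400.4, 225.9], [395.9, 224.3], [387.7, 251.4], [392.3, 253.1]]
t 0.109 [[398.6, 226.5], [394.1, 224.8], [386.0, 251.7], [390.6, 253.3]]
```

>>> jog_arm([
  [-1,0.003,0.006,0.01,0,0,0],
  [-1,0.003,0.006,0.025,0,0,0],
  [-1,0.003,0.006,0.04,0,0,0],
  [-1,0.003,0.006,0.053,0,0,0],
  [-1,0.003,0.006,0.063,0,0,0],
  [-1,0.003,0.006,0.07,0,0,0],
  [-1,0.003,0.006,0.074,0,0,0],
  [-1,0.003,0.006,0.075,0,0,0],
  [-1,0.003,0.006,0.075,0,0,0],
  [-1,0.003,0.006,0.075,0,0,0],
])

```text
time_s: 3.53
tcp_pos: [0.4956, -0.3271, 0.0962]
ee_rot: [[0.939, -0.343, 0.001], [-0.343, -0.939, -0.001], [0.001, 0.0, -1.0]]
wrist_force: [-0.4, 0.7, 1.3]
gripper_width: 1.001
```

```bash
python3 - <<'E'
from h import *
cap('scene','s2')
go(.4955,-.327,.096,-20)
s=load('s2')['frame'][60:200,100:240,::-1]
cv2.imwrite('pics/z4.png',cv2.resize(s,(560,560),interpolation=2))
E
```

```text
t 3.58 tcp [ 0.4956 -0.3271  0.0963] w 0.995 F [ 0.4  0.2 -1.1] M [ 0.02 -0.02  0.01] yaw -20.09 tilt [ 0.08 -0.04]
shift [-0.0001 -0.      0.0003] turn [ 0.0001 -0.0016 -0.0016]
```

View pics/z4.png

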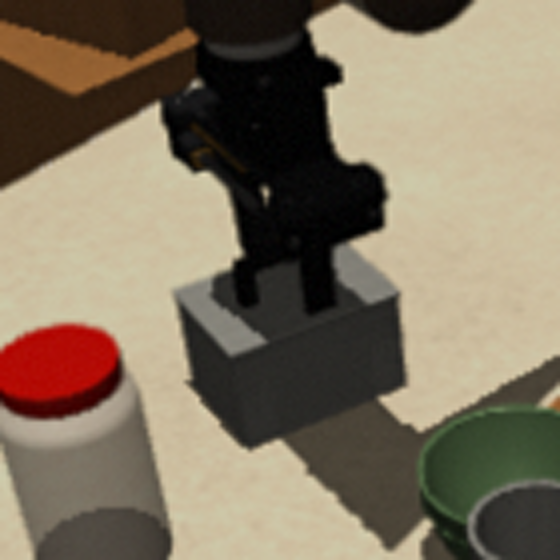

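The fingers straddle the handle, so I'll close.

>>> jog_arm([
  [-0.5,0,0,0,0,0,0],
  [0,0,0,0,0,0,0],
  [0.3,0,0,0,0,0,0],
  [0.5,0,0,0,0,0,0],
  [0.7,0,0,0,0,0,0],
  [1,0,0,0,0,0,0],
  [1,0,0,0,0,0,0],
  [1,0,0,0,0,0,0],
  [1,0,0,0,0,0,0],
  [1,0,0,0,0,0,0],
])

```text
time_s: 4.42
tcp_pos: [0.4951, -0.3268, 0.0955]
ee_rot: [[0.939, -0.344, -0.0], [-0.344, -0.939, 0.0], [-0.0, 0.0, -1.0]]
wrist_force: [-0.0, 0.2, -0.6]
gripper_width: 0.323
```

```bash
python3 - <<'E'
from h import *
go(.4955,-.327,.096,-20)
E
```

```text
t 4.42 tcp [ 0.4951 -0.3268  0.0955] w 0.323 F [-0.   0.2 -0.6] M [-0.03 -0.01 -0.01] yaw -20.1 tilt [-0.  0.]
shift [ 0.0004  0.     -0.0005] turn [ 0.      0.0001 -0.0017]
```

>>> jog_arm([
  [1,0,0,0,0,0,0],
  [1,0,0,0,0,0,0],
  [1,0,0,0,0,0,0],
  [1,0,0,0,0,0,0],
  [1,0,0,0,0,0,0],
  [1,0,0,0,0,0,0],
  [1,0,0,0,0,0,0],
  [1,0,0,0,0,0,0],
  [1,0,0,0,0,0,0],
  [1,0,0,0,0,0,0],
])

```text
time_s: 5.25
tcp_pos: [0.4951, -0.3269, 0.0956]
ee_rot: [[0.939, -0.344, -0.0], [-0.344, -0.939, -0.0], [-0.0, 0.0, -1.0]]
wrist_force: [-1.2, -0.3, -0.4]
gripper_width: 0.136
```

```bash
python3 - <<'E'
from h import *
go(.4955,-.327,.206,-20)
E
```

```text
t 5.25 tcp [ 0.4951 -0.3269  0.0956] w 0.136 F [-1.2 -0.3 -0.4] M [-0.16  0.03  0.02] yaw -20.1 tilt [-0. -0.]
shift [ 0.0004  0.     -0.1104] turn [ 0.0001  0.0001 -0.0017]
```

>>> jog_arm([
  [1,0,0,-0.003,0,0,0],
  [1,0,0,-0.008,0,0,0],
  [1,0,0,-0.014,0,0,0],
  [1,0,0,-0.024,0,0,0],
  [1,0,0,-0.04,0,0,0],
  [1,0,0,-0.06,0,0,0],
  [1,0,0,-0.08,0,0,0],
  [1,0,0,-0.1,0,0,0],
  [1,0,0,-0.115,0,0,0],
  [1,0,0,-0.12,0,0,0],
])

```text
time_s: 6.08
tcp_pos: [0.4965, -0.3275, 0.2197]
ee_rot: [[0.939, -0.343, 0.006], [-0.343, -0.939, -0.003], [0.007, 0.001, -1.0]]
wrist_force: [0.9, -0.0, -0.2]
gripper_width: 0.132
```

```bash
python3 - <<'E'
from h import *
cap('scene','s3')
go(.4853,-.012,.215,4)
s=load('s3')['frame'][40:220,80:260,::-1]
cv2.imwrite('pics/z5.png',cv2.resize(s,(560,560),interpolation=2))
E
```

```text
t 6.13 tcp [ 0.4964 -0.3274  0.2192] w 0.131 F [-0.5  0.2 -1.5] M [ 0.02 -0.02  0.02] yaw -20.08 tilt [ 0.32 -0.14]
shift [-0.1187 -0.2924  0.0033] turn [ 0.0017 -0.006  -0.4203]
```

View pics/z5.png

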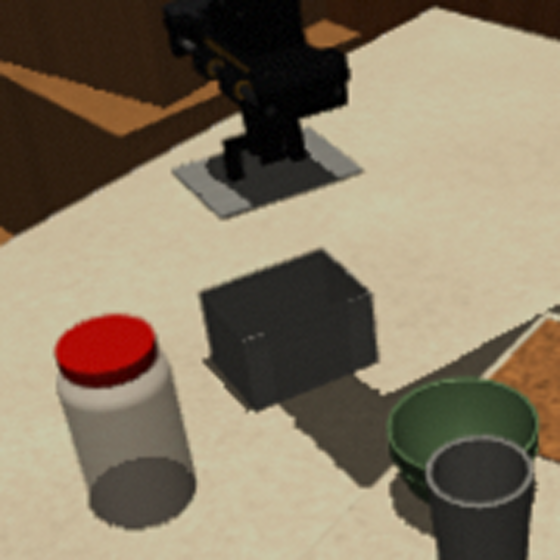

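```bash
python3 - <<'E'
from h import *
s=load('s3');k=560/180
f=lambda L:(np.array(L,float)+.5)/k-.5+[80,40]
P=onz(s,f([(174,173),(222,216),(362,172)]),.2085); print(P.round(4),(P[0]+P[2])/2)
P=onz(s,f([(201,294),(244,338),(375,295),(322,250)]),.08); print(P.round(4),P.mean(0))
E
```

```text
[[ 0.546  -0.391   0.2085]
 [ 0.5751 -0.3051  0.2085]
 [ 0.457  -0.2566  0.2085]] [ 0.5014909  -0.32383005  0.2085    ]
[[ 0.5399 -0.3939  0.08  ]
 [ 0.5683 -0.3124  0.08  ]
 [ 0.4528 -0.2589  0.08  ]
 [ 0.4214 -0.3502  0.08  ]] [ 0.49561464 -0.32885016  0.08      ]
```

>>> jog_arm([
  [1,-0.006,-0.015,0,0,0,-0.03],
  [1,-0.018,-0.043,0,0,0,-0.08],
  [1,-0.031,-0.076,0,0,0,-0.14],
  [1,-0.045,-0.11,0,0,0,-0.2],
  [1,-0.06,-0.146,0,0,0,-0.26],
  [1,-0.074,-0.182,0,0,0,-0.31],
  [1,-0.088,-0.215,0,0,0,-0.35],
  [1,-0.1,-0.245,0,0,0,-0.38],
  [1,-0.11,-0.27,0,0,0,-0.4],
  [1,-0.117,-0.285,0,0,0,-0.42],
])

```text
time_s: 6.97
tcp_pos: [0.4824, -0.0166, 0.2149]
ee_rot: [[0.997, 0.072, -0.001], [0.072, -0.997, 0.0], [-0.001, -0.0, -1.0]]
wrist_force: [1.0, -0.4, -1.2]
gripper_width: 0.134
```

```bash
python3 - <<'E'
from h import *
go(.484,-.012,.13,4)
E
```

```text
t 6.97 tcp [ 0.4824 -0.0166  0.2149] w 0.134 F [ 1.  -0.4 -1.2] M [-0.07 -0.06 -0.02] yaw 4.15 tilt [-0.06  0.02]
shift [ 0.002  -0.0044  0.0849] turn [-0.0005  0.001   0.0026]
```

>>> jog_arm([
  [1,0.001,-0.002,0.01,0,0,0],
  [1,0.001,-0.002,0.025,0,0,0],
  [1,0.001,-0.002,0.042,0,0,0],
  [1,0.001,-0.002,0.058,0,0,0],
  [1,0.001,-0.002,0.07,0,0,0],
  [1,0.001,-0.002,0.08,0,0,0],
  [1,0.001,-0.002,0.085,0,0,0],
  [1,0.001,-0.002,0.085,0,0,0],
  [1,0.001,-0.002,0.085,0,0,0],
  [1,0.001,-0.002,0.085,0,0,0],
])

```text
time_s: 7.8
tcp_pos: [0.4845, -0.0171, 0.131]
ee_rot: [[0.998, 0.069, 0.001], [0.069, -0.998, 0.0], [0.001, -0.0, -1.0]]
wrist_force: [-0.3, -0.1, -1.8]
gripper_width: 0.13
```

```bash
python3 - <<'E'
from h import *
cap('scene','s4');cap('top','t4')
go(.484,-.012,.1165,4)
s=load('s4')['frame'][90:230,190:330,::-1]; t=load('t4')['frame'][180:320,190:330,::-1]
cv2.imwrite('pics/z6.png',np.hstack([cv2.resize(i,(400,400),interpolation=2) for i in(s,t)]))
E
```

```text
t 7.9 tcp [ 0.4845 -0.0169  0.1312] w 0.134 F [-0.5  0.5 -1.4] M [-0.02  0.01  0.03] yaw 3.96 tilt [0.08 0.02]
shift [-0.0002 -0.0049  0.0147] turn [-0.0003 -0.0015 -0.0007]
```

View pics/z6.png

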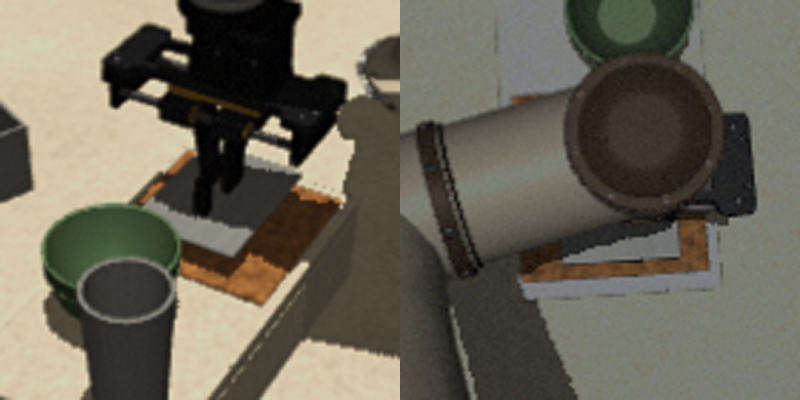

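>>> jog_arm([
  [1,0,-0.002,0,0,0,0],
  [1,0,-0.004,0.002,0,0,0],
  [1,0,-0.005,0.004,0,0,0],
  [1,0,-0.005,0.006,0,0,0],
  [1,0,-0.005,0.008,0,0,0],
  [1,0,-0.005,0.01,0,0,0],
  [1,0,-0.005,0.011,0,0,0],
  [1,0,-0.005,0.012,0,0,0],
  [1,0,-0.005,0.0125,0,0,0],
  [1,0,-0.005,0.0125,0,0,0],
])

```text
time_s: 8.73
tcp_pos: [0.4837, -0.012, 0.1179]
ee_rot: [[0.998, 0.069, -0.0], [0.069, -0.998, -0.0], [-0.0, 0.0, -1.0]]
wrist_force: [0.6, 0.5, -1.6]
gripper_width: 0.13
```

```bash
python3 - <<'E'
from h import *
cap('scene','s5')
go(.484,-.012,.1165,4)
s=load('s5')['frame'][110:220,210:320,::-1]
cv2.imwrite('pics/z7.png',cv2.resize(s,(550,550),interpolation=2))
E
```

```text
t 8.78 tcp [ 0.4837 -0.012   0.118 ] w 0.132 F [ 0.2 -0.2 -2. ] M [-0.01 -0.01  0.02] yaw 3.96 tilt [-0. -0.]
shift [0.0003 0.0001 0.0015] turn [ 0.      0.0001 -0.0007]
```

View pics/z7.png

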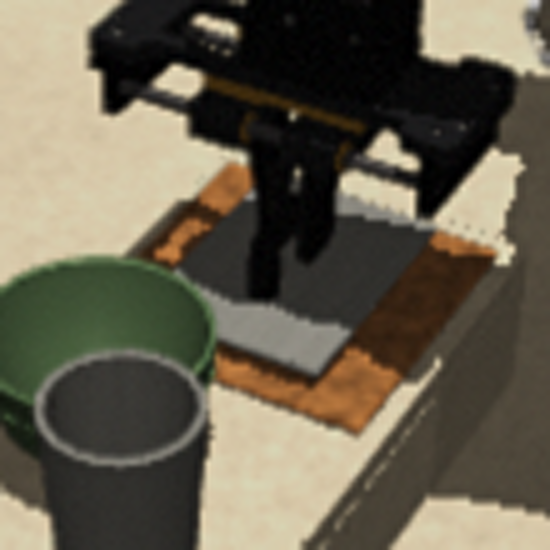

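```bash
python3 - <<'E'
from h import *
s=load('s5')
f=lambda L:(np.array(L,float)+.5)/5-.5+[210,110]
P=onz(s,f([(312,375),(435,232)]),.1075)
d=P[0]-P[1];print(np.linalg.norm(d),np.degrees(np.arctan2(d[1],d[0])))
m=P.mean(0);print('centre',m+ Rt(4)@[0,.0495,0])
P=onz(s,f([(360,433),(495,253)]),.095); d=P[0]-P[1];print(np.linalg.norm(d),np.degrees(np.arctan2(d[1],d[0])));print('mat centre',P.mean(0)+Rt(4)@[0,.08,0])
E
```

```text
0.12994614877834723 3.016327834259485
centre [ 0.48981189 -0.01163675  0.1075    ]
0.15703685472548545 4.669449794796743
mat centre [ 0.48855441 -0.01212214  0.095     ]
```

Lid and mat centres agree to about 1 mm. I'll lower the last 2 mm and release.

>>> jog_arm([
  [1,-0.001,0,0.001,0,0,0],
  [1,-0.001,0,0.002,0,0,0],
  [1,-0.001,0,0.002,0,0,0],
  [1,-0.001,0,0.002,0,0,0],
  [0.5,-0.001,0,0.002,0,0,0],
  [0.2,-0.001,0,0.002,0,0,0],
  [0,-0.001,0,0.002,0,0,0],
  [-0.3,-0.001,0,0.002,0,0,0],
  [-1,-0.001,0,0.002,0,0,0],
  [-1,-0.001,0,0.002,0,0,0],
])

```text
time_s: 9.62
tcp_pos: [0.4827, -0.012, 0.1159]
ee_rot: [[0.998, 0.069, -0.0], [0.069, -0.998, -0.0], [-0.0, -0.0, -1.0]]
wrist_force: [0.4, 0.2, -0.8]
gripper_width: 0.501
```

>>> jog_arm([
  [-1,0,0,0,0,0,0],
  [-1,0,0,0,0,0,0],
  [-1,0,0,0,0,0,0],
  [-1,0,0,0,0,0,0],
  [-1,0,0,0,0,0,0],
  [-1,0,0,-0.005,0,0,0],
  [-1,0,0,-0.015,0,0,0],
  [-1,0,0,-0.03,0,0,0],
  [-1,0,0,-0.05,0,0,0],
  [-1,0,0,-0.07,0,0,0],
])

```text
time_s: 10.45
tcp_pos: [0.4824, -0.0121, 0.1869]
ee_rot: [[0.998, 0.069, -0.001], [0.069, -0.998, -0.0], [-0.001, 0.0, -1.0]]
wrist_force: [0.4, 1.2, 0.3]
gripper_width: 0.995
```

```bash
python3 - <<'E'
from h import *
go(.519,.2527,.2,-5.5)
E
```

```text
t 10.45 tcp [ 0.4824 -0.0121  0.1869] w 0.995 F [0.4 1.2 0.3] M [-0.04 -0.03  0.02] yaw 3.97 tilt [-0.05 -0.02]
shift [ 0.0548 -0.2616 -0.0132] turn [0.0003 0.0008 0.1652]
```

>>> jog_arm([
  [-1,0.003,-0.015,-0.015,0,0,0.01],
  [-1,0.01,-0.045,-0.02,0,0,0.03],
  [-1,0.016,-0.08,-0.02,0,0,0.05],
  [-1,0.024,-0.115,-0.018,0,0,0.07],
  [-1,0.032,-0.15,-0.015,0,0,0.1],
  [-1,0.039,-0.185,-0.013,0,0,0.12],
  [-1,0.045,-0.215,-0.013,0,0,0.14],
  [-1,0.05,-0.24,-0.013,0,0,0.16],
  [-1,0.054,-0.256,-0.013,0,0,0.165],
  [-1,0.055,-0.26,-0.013,0,0,0.165],
])

```text
time_s: 11.28
tcp_pos: [0.52, 0.2535, 0.199]
ee_rot: [[0.996, -0.093, 0.0], [-0.093, -0.996, 0.0], [0.0, -0.0, -1.0]]
wrist_force: [-1.0, -0.4, 0.1]
gripper_width: 1.005
```

```bash
python3 - <<'E'
from h import *
cap('scene','s6');cap('top','t6')
go(.519,.2525,.13,-5.5)
s=load('s6')['frame'][90:270,220:400,::-1]; t=load('t6')['frame'][180:300,100:320,::-1]
cv2.imwrite('pics/z8.png',cv2.resize(s,(560,560),interpolation=2))
cv2.imwrite('pics/z8t.png',cv2.resize(t,None,fx=3,fy=3,interpolation=2))
E
```

```text
t 11.38 tcp [0.5195 0.2514 0.1989] w 1.0 F [-0.1  0.6  0.6] M [-0.01  0.01 -0.02] yaw -5.43 tilt [-0.03 -0.03]
shift [-0.0006 -0.0011  0.0689] turn [0.0005 0.0005 0.0013]
```

View pics/z8.png

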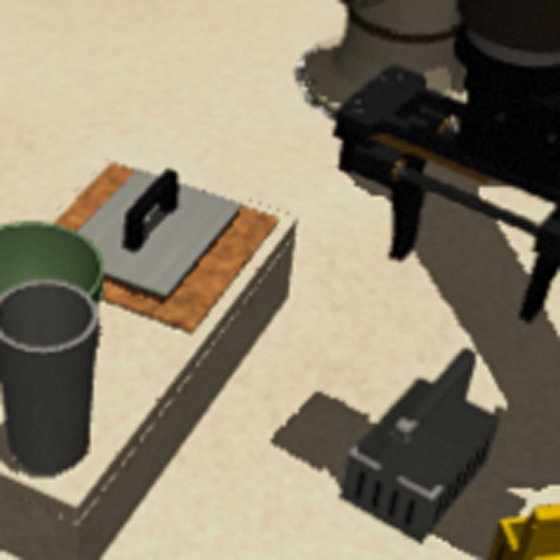

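View pics/z8t.png

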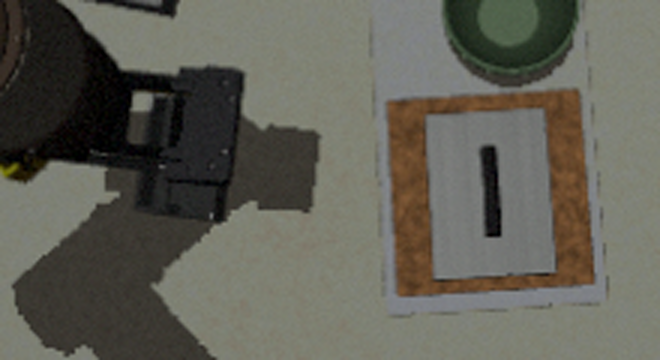

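>>> jog_arm([
  [-1,0,-0.001,0.01,0,0,0],
  [-1,0,-0.001,0.028,0,0,0],
  [-1,0,-0.001,0.048,0,0,0],
  [-1,0,-0.001,0.068,0,0,0],
  [-1,0,-0.001,0.085,0,0,0],
  [-1,0,-0.001,0.1,0,0,0],
  [-1,0,-0.001,0.112,0,0,0],
  [-1,0,-0.001,0.12,0,0,0],
  [-1,0,-0.001,0.124,0,0,0],
  [-1,0,-0.001,0.124,0,0,0],
])

```text
time_s: 12.22
tcp_pos: [0.5192, 0.251, 0.0742]
ee_rot: [[0.995, -0.097, -0.002], [-0.097, -0.995, -0.001], [-0.001, 0.001, -1.0]]
wrist_force: [-0.9, 0.5, 0.2]
gripper_width: 1.003
```

```bash
python3 - <<'E'
from h import *
cap('scene','s7')
go(.519,.2525,.075,-5.5)
s=load('s7')['frame'][130:290,290:450,::-1]
cv2.imwrite('pics/z9.png',cv2.resize(s,(560,560),interpolation=2))
E
```

```text
t 12.27 tcp [0.5198 0.2516 0.0751] w 0.999 F [ 0.1 -0.3 -0. ] M [-0.   -0.05 -0.03] yaw -5.52 tilt [-0.01 -0.02]
shift [-0.0009 -0.0009  0.0001] turn [ 0.0003  0.0001 -0.0004]
```

View pics/z9.png

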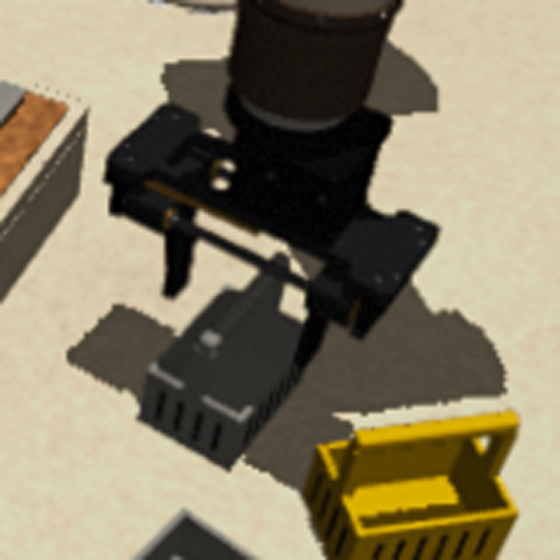

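>>> jog_arm([
  [0,-0.001,-0.001,0,0,0,0],
  [0.4,-0.001,-0.001,0,0,0,0],
  [0.6,-0.001,-0.001,0,0,0,0],
  [0.6,-0.001,-0.001,0,0,0,0],
  [0.65,-0.001,-0.001,0,0,0,0],
  [0.7,-0.001,-0.001,0,0,0,0],
  [0.75,-0.001,-0.001,0,0,0,0],
  [1,-0.001,-0.001,0,0,0,0],
  [1,-0.001,-0.001,0,0,0,0],
  [1,-0.001,-0.001,0,0,0,0],
])

```text
time_s: 13.1
tcp_pos: [0.5188, 0.2533, 0.075]
ee_rot: [[0.995, -0.096, -0.0], [-0.096, -0.995, -0.0], [-0.0, 0.0, -1.0]]
wrist_force: [0.1, -0.2, 0.3]
gripper_width: 0.325
```

>>> jog_arm([
  [1,0,0,0,0,0,0],
  [1,0,0,0,0,0,0],
  [1,0,0,0,0,0,0],
  [1,0,0,0,0,0,0],
  [1,0,0,0,0,0,0],
  [1,0,0,0,0,0,0],
  [1,0,0,0,0,0,0],
  [1,0,0,0,0,0,0],
  [1,0,0,0,0,0,0],
  [1,0,0,0,0,0,0],
])

```text
time_s: 13.93
tcp_pos: [0.5187, 0.2532, 0.075]
ee_rot: [[0.995, -0.096, -0.0], [-0.096, -0.995, -0.0], [-0.0, 0.0, -1.0]]
wrist_force: [-0.1, -0.2, -0.2]
gripper_width: 0.134
```

```bash
python3 - <<'E'
from h import *
go(.519,.2525,.29,-5.5)
E
```

```text
t 13.93 tcp [0.5187 0.2532 0.075 ] w 0.134 F [-0.1 -0.2 -0.2] M [-0.15  0.1  -0.03] yaw -5.49 tilt [-0.01 -0.01]
shift [ 0.0003  0.0007 -0.215 ] turn [0.0001 0.0002 0.0001]
```

>>> jog_arm([
  [1,0,0,-0.004,0,0,0],
  [1,0,0,-0.014,0,0,0],
  [1,0,0,-0.032,0,0,0],
  [1,0,0,-0.056,0,0,0],
  [1,0,0,-0.085,0,0,0],
  [1,0,0,-0.115,0,0,0],
  [1,0,0,-0.145,0,0,0],
  [1,0,0,-0.173,0,0,0],
  [1,0,0,-0.196,0,0,0],
  [1,0,0,-0.21,0,0,0],
])

```text
time_s: 14.77
tcp_pos: [0.5196, 0.2536, 0.2896]
ee_rot: [[0.995, -0.095, 0.005], [-0.095, -0.995, 0.004], [0.005, -0.004, -1.0]]
wrist_force: [0.1, 0.6, -0.7]
gripper_width: 0.133
```

```bash
python3 - <<'E'
from h import *
cap('scene','s8')
go(.5,-.04,.29,-14)
go(.4956,-.3285,.29,-20)
s=load('s8')['frame'][90:270,290:470,::-1]
cv2.imwrite('pics/z10.png',cv2.resize(s,(560,560),interpolation=2))
E
```

```text
t 14.82 tcp [0.5205 0.254  0.2917] w 0.13 F [1.  0.1 0.8] M [ 0.11 -0.31  0.  ] yaw -5.46 tilt [0.51 0.3 ]
shift [ 0.0075  0.2947 -0.    ] turn [-0.0068 -0.0079  0.1491]
t 14.82 tcp [0.5205 0.254  0.2917] w 0.13 F [1.  0.1 0.8] M [ 0.11 -0.31  0.  ] yaw -5.46 tilt [0.51 0.3 ]
shift [ 0.0306  0.5823 -0.0016] turn [-0.0072 -0.0075  0.2538]
```

View pics/z10.png

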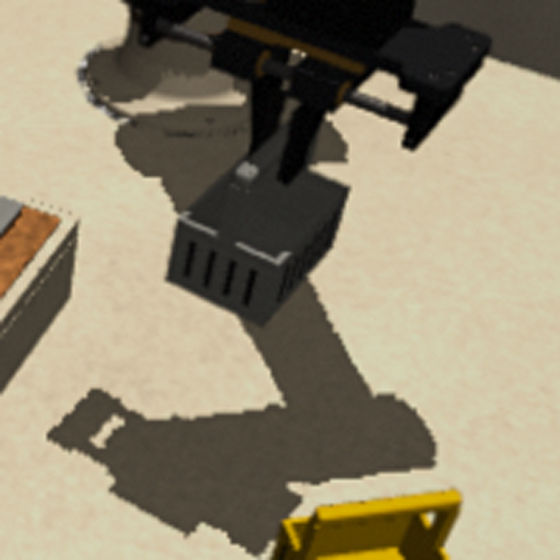

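>>> jog_arm([
  [1,0,0.005,0,0,0,0],
  [1,0.001,0.016,0,0,0,0.01],
  [1,0.002,0.033,0,0,0,0.02],
  [1,0.003,0.056,0,0,0,0.03],
  [1,0.004,0.083,0,0,0,0.045],
  [1,0.006,0.112,0,0,0,0.06],
  [1,0.007,0.142,0,0,0,0.075],
  [1,0.008,0.172,0,0,0,0.09],
  [1,0.01,0.202,0,0,0,0.1],
  [1,0.012,0.232,0,0,0,0.11],
])

```text
time_s: 15.65
tcp_pos: [0.5068, 0.0182, 0.2837]
ee_rot: [[0.979, -0.206, -0.003], [-0.206, -0.979, -0.001], [-0.003, 0.002, -1.0]]
wrist_force: [1.3, 0.4, -1.7]
gripper_width: 0.132
```

```bash
python3 - <<'E'
from h import *
go(.4956,-.3285,.29,-20)
E
```

```text
t 15.65 tcp [0.5068 0.0182 0.2837] w 0.132 F [ 1.3  0.4 -1.7] M [ 0.01 -0.07  0.01] yaw -11.89 tilt [-0.17 -0.06]
shift [ 0.0605  0.3416 -0.0059] turn [0.0018 0.0026 0.1415]
```

>>> jog_arm([
  [1,0.005,0.03,0,0,0,0.015],
  [1,0.011,0.061,0,0,0,0.03],
  [1,0.017,0.093,0,0,0,0.045],
  [1,0.023,0.126,0,0,0,0.06],
  [1,0.029,0.16,0,0,0,0.075],
  [1,0.034,0.193,0,0,0,0.09],
  [1,0.04,0.225,0,0,0,0.105],
  [1,0.046,0.255,0,0,0,0.12],
  [1,0.05,0.28,0,0,0,0.13],
  [1,0.053,0.298,0,0,0,0.14],
])

```text
time_s: 16.48
tcp_pos: [0.4971, -0.2843, 0.2832]
ee_rot: [[0.939, -0.343, -0.004], [-0.343, -0.939, 0.001], [-0.004, 0.001, -1.0]]
wrist_force: [-0.1, 0.3, -1.7]
gripper_width: 0.134
```

```bash
python3 - <<'E'
from h import *
go(.4956,-.3285,.29,-20)
E
```

```text
t 16.48 tcp [ 0.4971 -0.2843  0.2832] w 0.134 F [-0.1  0.3 -1.7] M [-0.12 -0.05  0.02] yaw -20.04 tilt [-0.22  0.05]
shift [ 0.0137  0.042  -0.0068] turn [ 0.0006  0.0039 -0.0007]
```

>>> jog_arm([
  [1,0.004,0.012,0,0,0,0],
  [1,0.007,0.022,0,0,0,0],
  [1,0.01,0.03,0,0,0,0],
  [1,0.012,0.035,0,0,0,0],
  [1,0.012,0.037,0,0,0,0],
  [1,0.012,0.037,0,0,0,0],
  [1,0.012,0.037,0,0,0,0],
  [1,0.012,0.037,0,0,0,0],
  [1,0.012,0.037,0,0,0,0],
  [1,0.012,0.037,0,0,0,0],
])

```text
time_s: 17.32
tcp_pos: [0.4984, -0.3197, 0.2852]
ee_rot: [[0.941, -0.338, 0.0], [-0.338, -0.941, 0.0], [0.0, -0.0, -1.0]]
wrist_force: [-1.6, 0.6, -2.4]
gripper_width: 0.131
```

```bash
python3 - <<'E'
from h import *
cap('scene','s9');cap('top','t9')
go(.4956,-.3285,.2,-20)
s=load('s9')['frame'][40:190,95:245,::-1]; t=load('t9')['frame'][160:310,310:460,::-1]
cv2.imwrite('pics/z11.png',cv2.resize(s,(600,600),interpolation=2))
cv2.imwrite('pics/z11t.png',cv2.resize(t,(450,450),interpolation=2))
E
```

```text
t 17.42 tcp [ 0.4984 -0.3199  0.2852] w 0.125 F [ 0.4  0.2 -2.2] M [-0.02  0.01 -0.02] yaw -19.78 tilt [ 0.01 -0.  ]
shift [0.0003 0.009  0.0852] turn [-0.     -0.0001  0.0038]
```

View pics/z11.png

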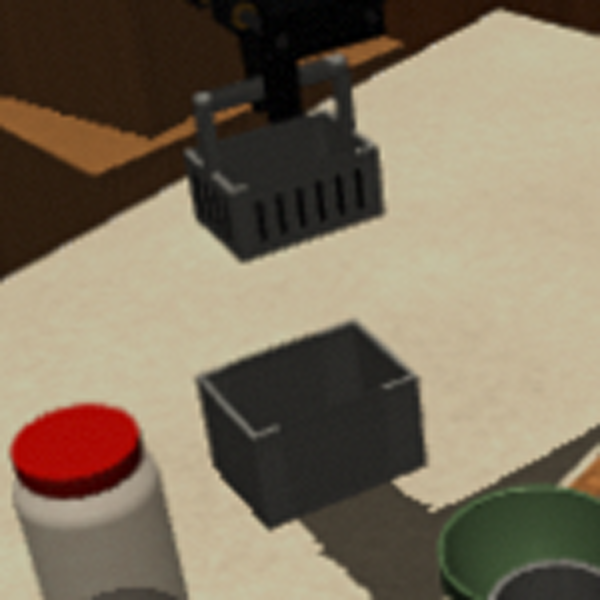

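View pics/z11t.png

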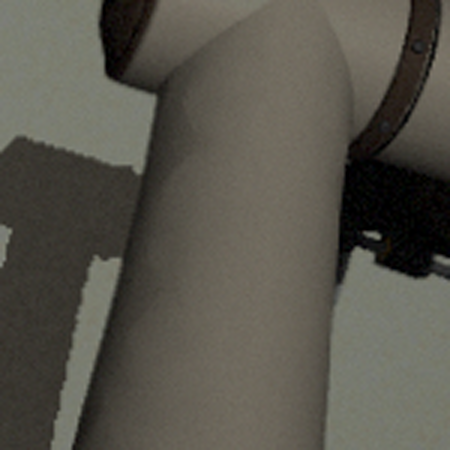

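```bash
cat >> h.py <<'E'
def cen(c,px,z,half,yaw):
    """corners left, front, right of a box of half-sizes; rough sides and centre by the mean of each corner's estimate"""
    P=onz(c,px,z); d=P[2]-P[1]; e=P[0]-P[1]
    sg=np.array([[1,1],[1,-1],[-1,-1]])  # left=+x,+tooly ; front=+x,-tooly ; right=-x,-tooly
    R=Rt(yaw); C=[P[i]-R@[sg[i][0]*half[0],sg[i][1]*half[1],0] for i in range(3)]
    print('C each',np.array(C)[:,:2].round(4).tolist(),'mean',np.mean(C,0)[:2].round(4),'diag',((P[0]+P[2])/2)[:2].round(4),'long yaw',np.degrees(np.arctan2(-d[1],-d[0])).round(2),np.linalg.norm(d).round(4),'short',np.degrees(np.arctan2(-e[1],-e[0])).round(2),np.linalg.norm(e).round(4))
E
python3 - <<'E'
from h import *
s=load('s9'); f=lambda L:(np.array(L,float)+.5)/4-.5+[95,40]
cen(s,f([(198,378),(262,433),(417,377)]),.08,(.065,.0475),-20)
cen(s,f([(215,467),(272,527),(425,463)]),.0,(.065,.0475),-20)
cen(s,f([(197,215),(245,262),(383,212)]),.2102,(.052,.035),-20)
cen(s,f([(187,152),(236,200),(380,148)]),.2602,(.052,.035),-20)
s=load('s3');f=lambda L:(np.array(L,float)+.5)/(560/180)-.5+[80,40]
cen(s,f([(203,295),(253,342),(375,295)]),.08,(.065,.0475),-20)
cen(s,f([(215,365),(257,410),(378,358)]),.0,(.065,.0475),-20)
E
```

```text
C each [[0.4952, -0.3275], [0.4865, -0.3315], [0.4973, -0.3308]] mean [ 0.493 -0.33 ] diag [ 0.4963 -0.3292] long yaw -22.08 0.1201 short 74.44 0.0885
C each [[0.4951, -0.3285], [0.4912, -0.333], [0.4938, -0.3345]] mean [ 0.4933 -0.332 ] diag [ 0.4944 -0.3315] long yaw -19.76 0.127 short 71.34 0.0895
C each [[0.4917, -0.3265], [0.4953, -0.3215], [0.4947, -0.3259]] mean [ 0.4939 -0.3246] diag [ 0.4932 -0.3262] long yaw -17.59 0.1031 short 68.8 0.0759
C each [[0.4968, -0.3192], [0.5027, -0.312], [0.4989, -0.3189]] mean [ 0.4995 -0.3167] diag [ 0.4979 -0.3191] long yaw -15.77 0.1055 short 67.78 0.0789
C each [[0.4953, -0.3243], [0.491, -0.3241], [0.4976, -0.3258]] mean [ 0.4946 -0.3247] diag [ 0.4964 -0.325 ] long yaw -20.31 0.1232 short 72.5 0.0938
C each [[0.4966, -0.3254], [0.492, -0.3336], [0.4909, -0.3358]] mean [ 0.4931 -0.3316] diag [ 0.4937 -0.3306] long yaw -18.91 0.1303 short 70.99 0.0857
```

```bash
python3 - <<'E'
from h import *
out=[]
for n,(x,y,w,h) in(('t6',(340,190,90,100)),('s6',(135,105,80,80))):
    f=load(n)['frame'][y:y+h,x:x+w]; k=4
    out.append(cv2.resize(f[:,:,::-1],(400,400),interpolation=2))
cv2.imwrite('pics/z12.png',np.hstack(out))
t=load('t6')['frame'];print(t[240,355:425:3].mean(1).round())
print(t[195:290:4,388].mean(1).round())
s=load('s6')['frame'];print(s[150,135:215:3].mean(1).round())
E
```

```text
[124. 123. 118.  24.  15.  86. 100. 100. 101.  98.  95.  97.  95.  96.
  61.  20.  19.  23. 123. 119. 122. 123. 122. 123.]
[120. 126. 123. 122. 122.  44.  19.  79.  95.  96.  99.  96.  96.  95.
  94.  95. 101.  98.  84.  35. 120. 122. 122. 119.]
[196. 196. 199. 196.  92.  39.  41.  39.  46.  44.  47.  50.  48.  49.
  51.  50.  50.  49.  49.  49.  48.  47. 168. 198. 196. 201. 198.]
```

View pics/z12.png

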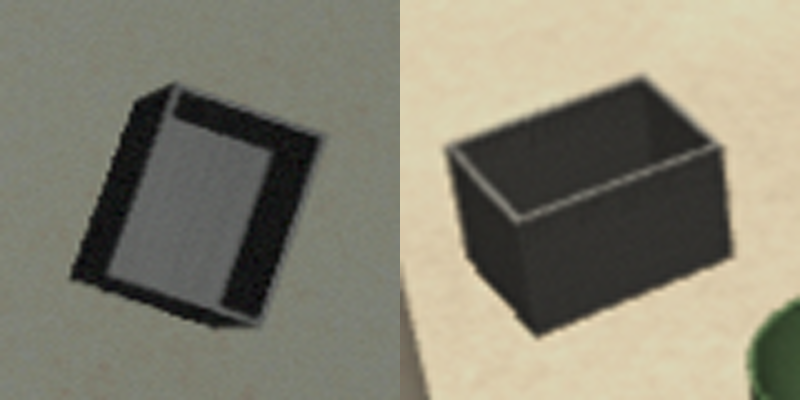

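```bash
cat > sil.py <<'E'
from h import *
def sil(n,box,th,eps=5):
    x,y,w,h=box;k=8
    g=load(n)['frame'][y:y+h,x:x+w].astype(np.float32).mean(2)
    g=cv2.GaussianBlur(cv2.resize(g,None,fx=k,fy=k,interpolation=2),(0,0),4)
    m=(g<th).astype(np.uint8); c=max(cv2.findContours(m,0,1)[0],key=cv2.contourArea)
    hull=cv2.convexHull(c); p=cv2.approxPolyDP(hull,eps*k/2,True)[:,0].astype(float)
    H=c[:,0].astype(float); L=[]
    for i in range(len(p)):
        a,b=p[i],p[(i+1)%len(p)]; l=np.linalg.norm(b-a)
        if l<8*k: continue
        u=(b-a)/l; s=(H-a)@u; d=(H-a)@[-u[1],u[0]]
        q=H[(s>.12*l)&(s<.88*l)&(abs(d)<12)]
        if len(q)<10: continue
        vx,vy,x0,y0=cv2.fitLine(q.astype(np.float32),cv2.DIST_HUBER,0,.01,.01).ravel()
        e=np.array([[x0,y0]]+np.outer([-l*.3,l*.3],[vx,vy]))
        L.append(((e+.5)/k-.5+[x,y]))
    return L
E
python3 - <<'E'
from sil import *
for n,b,th in(('t6',(340,190,90,100),111),('s6',(130,105,80,80),125)):
    print(n)
    for e in sil(n,b,th):
        for z in(.08,0):
            P=onz(load(n),e,z)[:,:2]; d=P[1]-P[0]; a=np.degrees(np.arctan2(d[1],d[0]))%180
            u=Rt(-20)[:2,:2]; m=(P.mean(0)-[.4955,-.329])@u
            print(e.mean(0).round(1),'z',z,'ang',a.round(1),'offset tool x,y',(m*1000).round(1))
E
```

```text
t6
[395.9 216.3] z 0.08 ang 69.3 offset tool x,y [65.2  0.8]
[395.9 216.3] z 0 ang 69.3 offset tool x,y [86.3 25. ]
[404.8 252. ] z 0.08 ang 159.3 offset tool x,y [-13.7  49.1]
[404.8 252. ] z 0 ang 159.3 offset tool x,y [ 1.  77.3]
[393.5 272.3] z 0.08 ang 89.4 offset tool x,y [-72.2  36.4]
[393.5 272.3] z 0 ang 89.4 offset tool x,y [-62.2  63.5]
[371.3 266.2] z 0.08 ang 69.2 offset tool x,y [-76.8 -22. ]
[371.3 266.2] z 0 ang 69.2 offset tool x,y [-67.2   0.4]
[362.2 235.8] z 0.08 ang 159.0 offset tool x,y [-12.2 -67. ]
[362.2 235.8] z 0 ang 159.0 offset tool x,y [  2.6 -48.2]
[373.6 212. ] z 0.08 ang 117.1 offset tool x,y [ 55.3 -57.6]
[373.6 212. ] z 0 ang 117.1 offset tool x,y [ 75.6 -38. ]
s6
[192.8 128.6] z 0.08 ang 69.1 offset tool x,y [-62.2 -12. ]
[192.8 128.6] z 0 ang 69.1 offset tool x,y [-117.5   98.8]
[200.2 145.1] z 0.08 ang 42.6 offset tool x,y [-37.8 -95.4]
[200.2 145.1] z 0 ang 42.6 offset tool x,y [-90.2   5.5]
[181.6 164. ] z 0.08 ang 159.4 offset tool x,y [  44.  -139.8]
[181.6 164. ] z 0 ang 159.4 offset tool x,y [  1.5 -44.2]
[154.4 163.9] z 0.08 ang 70.0 offset tool x,y [101.6 -97. ]
[154.4 163.9] z 0 ang 70.0 offset tool x,y [65.9  3.6]
[145.7 145.2] z 0.08 ang 51.2 offset tool x,y [83.6 -6. ]
[145.7 145.2] z 0 ang 51.2 offset tool x,y [ 45.8 105.5]
[163.4 126.8] z 0.08 ang 159.3 offset tool x,y [ 1.7 47.5]
[163.4 126.8] z 0 ang 159.3 offset tool x,y [-45.9 165.4]
```

```bash
python3 - <<'E'
from sil import *
go(.4955,-.330,.2,-20.7)
E
```

```text
t 17.42 tcp [ 0.4984 -0.3199  0.2852] w 0.125 F [ 0.4  0.2 -2.2] M [-0.02  0.01 -0.02] yaw -19.78 tilt [ 0.01 -0.  ]
shift [0.0007 0.0104 0.0852] turn [-0.     -0.0001  0.016 ]
```

>>> jog_arm([
  [1,0,0.003,0.004,0,0,0.004],
  [1,0.001,0.006,0.012,0,0,0.008],
  [1,0.001,0.009,0.024,0,0,0.012],
  [1,0.001,0.0105,0.038,0,0,0.016],
  [1,0.001,0.0105,0.052,0,0,0.016],
  [1,0.001,0.0105,0.064,0,0,0.016],
  [1,0.001,0.0105,0.074,0,0,0.016],
  [1,0.001,0.0105,0.081,0,0,0.016],
  [1,0.001,0.0105,0.084,0,0,0.016],
  [1,0.001,0.0105,0.085,0,0,0.016],
])

```text
time_s: 18.25
tcp_pos: [0.4955, -0.3305, 0.1994]
ee_rot: [[0.935, -0.354, -0.001], [-0.354, -0.935, 0.0], [-0.001, 0.0, -1.0]]
wrist_force: [0.0, 1.0, -1.6]
gripper_width: 0.135
```

>>> jog_arm([
  [1,0,0,0,0,0,0],
  [1,0,0,0,0,0,0],
  [1,0,0,0,0,0,0],
  [1,0,0,0,0,0,0],
  [1,0,0,0,0,0,0],
  [1,0,0,0,0,0,0],
  [1,0,0,0,0,0,0],
  [1,0,0,0,0,0,0],
  [1,0,0,0,0,0,0],
  [1,0,0,0,0,0,0],
])

```text
time_s: 19.08
tcp_pos: [0.4957, -0.3305, 0.2001]
ee_rot: [[0.935, -0.354, 0.0], [-0.354, -0.935, -0.0], [0.0, 0.0, -1.0]]
wrist_force: [0.7, -0.1, -2.2]
gripper_width: 0.138
```

```bash
python3 - <<'E'
from sil import *
cap('scene','s10'); cap('top','t10')
go(.4955,-.330,.175,-20.7)
s=load('s10')['frame'][60:180,120:240,::-1]
cv2.imwrite('pics/z13.png',cv2.resize(s,(600,600),interpolation=2))
E
```

```text
t 19.18 tcp [ 0.4957 -0.3304  0.2   ] w 0.134 F [-0.2 -0.  -2. ] M [ 0.02  0.01 -0.01] yaw -20.73 tilt [-0.  0.]
shift [-0.0003 -0.0004  0.025 ] turn [-0.      0.     -0.0005]
```

View pics/z13.png

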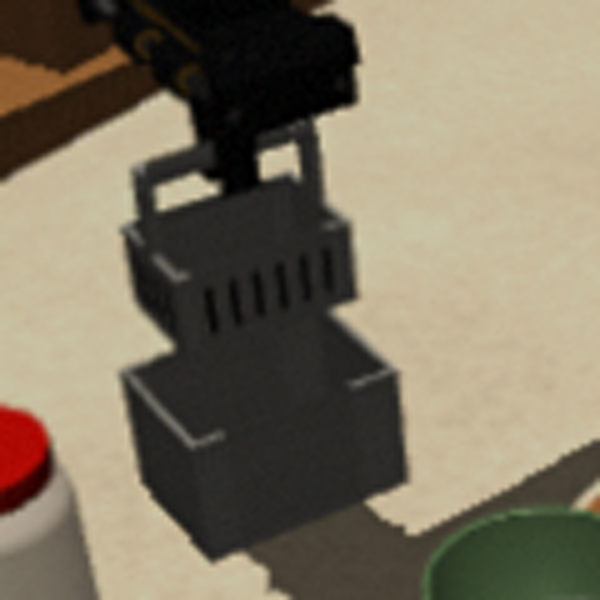

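```bash
python3 - <<'E'
from sil import *
s=load('s10'); R=Rt(-20.7)
im=cv2.resize(s['frame'][60:180,120:240,::-1],(720,720),interpolation=2)
def dr(c0,hx,hy,z0,z1,col,pr=0):
    q=[c0+R@[a*hx,b*hy,0] for a,b in((1,1),(1,-1),(-1,-1),(-1,1))]
    for z in(z0,z1):
        p=proj(s,[v+[0,0,z] for v in q]); p=((p-[120,60]+.5)*6-.5); 
        cv2.polylines(im,[np.int32(np.round(p*16))],True,col,1,cv2.LINE_AA,4)
    
C=np.array([.4967,-.3312,0])
dr(C,.065,.0475,0,.08,(0,0,255)); dr(C,.052,.035,.125,.175,(0,255,0))
cv2.imwrite('pics/z14.png',cv2.convertScaleAbs(im[60:640],alpha=1.5))
E
```

```text
(no output)
```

View pics/z14.png

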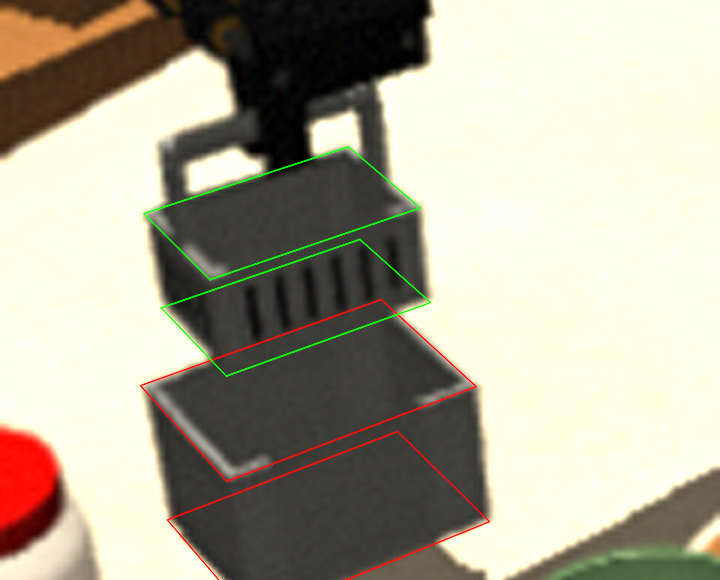

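Against the outlines projected into the scene view, the basket and container line up to about 1 mm, and the basket is level. I'll lower the last 25 mm.

>>> jog_arm([
  [1,0,0,0.003,0,0,0],
  [1,0,0,0.007,0,0,0],
  [1,0,0,0.011,0,0,0],
  [1,0,0,0.015,0,0,0],
  [1,0,0,0.019,0,0,0],
  [1,0,0,0.022,0,0,0],
  [1,0,0,0.024,0,0,0],
  [1,0,0,0.0245,0,0,0],
  [1,0,0,0.0245,0,0,0],
  [1,0,0,0.0245,0,0,0],
])

```text
time_s: 20.02
tcp_pos: [0.4958, -0.3305, 0.1757]
ee_rot: [[0.935, -0.354, 0.0], [-0.354, -0.935, -0.0], [0.0, 0.0, -1.0]]
wrist_force: [0.4, 0.3, -1.5]
gripper_width: 0.136
```

>>> jog_arm([
  [1,0,0,0,0,0,0],
  [1,0,0,0,0,0,0],
  [1,0,0,0,0,0,0],
  [1,0,0,0,0,0,0],
  [1,0,0,0,0,0,0],
  [1,0,0,0,0,0,0],
  [1,0,0,0,0,0,0],
  [1,0,0,0,0,0,0],
  [1,0,0,0,0,0,0],
  [1,0,0,0,0,0,0],
])

```text
time_s: 20.85
tcp_pos: [0.4957, -0.3304, 0.1755]
ee_rot: [[0.935, -0.354, -0.0], [-0.354, -0.935, 0.0], [-0.0, -0.0, -1.0]]
wrist_force: [0.4, -0.2, -2.0]
gripper_width: 0.131
```

```bash
python3 - <<'E'
from sil import *
s=cap('scene','s11'); cap('top','t11')
go(.4955,-.330,.175,-20.7)
R=Rt(-20.7); im=cv2.resize(s['frame'][60:180,120:240,::-1],(600,600),interpolation=2)
cv2.imwrite('pics/z15.png',cv2.convertScaleAbs(im,alpha=1.5))
a=load('s0') if 0 else load('scene0')
cv2.imwrite('pics/s11full.png',s['frame'][:,:,::-1])
for n,b,th in(('s11',(130,105,80,80),125),):
    for e in sil(n,b,th):
        P=onz(s,e,0)[:,:2]; print(e.mean(0).round(1),((P.mean(0)-[.4955,-.329])@Rt(-20)[:2,:2]*1000).round(1))
E
```

```text
t 20.95 tcp [ 0.4957 -0.3304  0.1756] w 0.134 F [ 0.7  0.2 -2.3] M [ 0.02  0.07 -0.03] yaw -20.73 tilt [-0.  0.]
shift [-0.0003 -0.0003  0.0006] turn [-0.      0.     -0.0005]
[168.4 104.6] [-125.1  284.3]
[195.7 130.2] [-122.8   91. ]
[209.4 174. ] [ -39.5 -131. ]
[195.8 184.4] [  14.7 -147.5]
[179.3 181.6] [  45.2 -109.5]
[155.6 165.4] [66.3 -5.3]
[146.  147.3] [49.9 95. ]
[146.3 116.6] [-27.9 259. ]
```

View pics/z15.png

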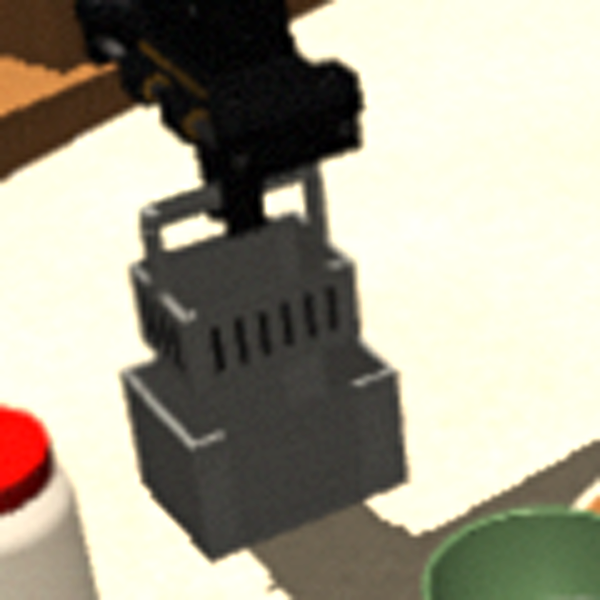

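View pics/s11full.png

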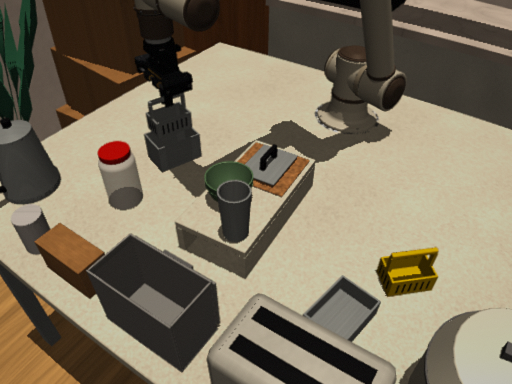

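View pics/t11.png

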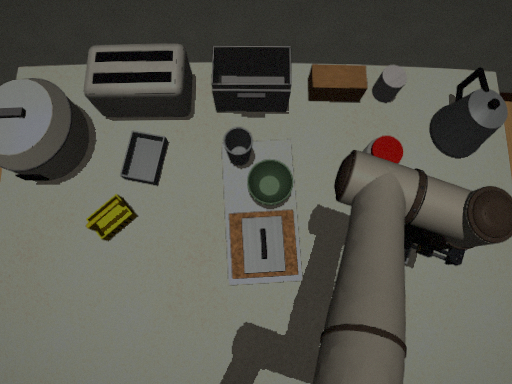

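```bash
python3 -c "
from station import *
print(finish_job())"
```

```text
the job is handed in; nothing more can be done
None
```

The lid is lying flat in the middle of the cork mat, and the arm is holding the basket by its handle above the open container. I handed the job in at about 21 s of the 72 s allowed.

**Last checks:**
- **Height:** the basket's underside is about 20 mm above the rim. This comes from the arm's position, assuming the handle didn't slip in the grip; the opening stayed at the handle's width.
- **Level and squared up:** the tool tilt reads 0°. The basket is turned to −20.7°, matching the container's measured angle.
- **Centred:** in the scene view, 25 mm above the final height, the basket and container lined up to about 1 mm. I didn't repeat this comparison at the final height.
- **Lid:** its centre is about 1 mm from the mat's centre in the scene view.
- **Other objects:** the pictures show nothing knocked over or visibly moved. Wrist forces stayed at a few newtons, with no sign of the basket touching the container.

**Where the checks disagreed:** the two cameras put the container's centre about 3 mm apart, and I used the average. At the end the arm blocked the top camera's view of the basket, so the final look came from the scene camera only.

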